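Park the spring bolt and run the soldering shuttle over to its left stop

ROBOT

A 6-joint arm with a two-finger parallel gripper is mounted at the origin on the work surface. World frame = base frame: x ahead of the robot, y to its left, z up, the work surface at z = 0. Lengths are in m, angles in degrees, forces in N, time in s.
With the tool pointing down it reaches from about 0.25 to 0.85 m from the base axis. Payload 12.5 kg.
Tool frame: the origin (TCP) lies at the very end of the fingers, on their centre line; the grasp point (between the pads) lies 19 mm behind it; z points along the fingers, y is the line along which they close (so a half turn about z gives the same grasp; the last joint's range is limited). The gripper opens to 93 mm and grips with 3 to 60 N. Pads are 15 mm wide; open, the fingers measure 128 mm over their backs; the gripper's body (75 mm by 188 mm) begins 65 mm behind the grasp point.
Start: joints at [65.054, 20.094, 94.641, -0, 65.266, -4.847], TCP at [0.189, 0.517, 0.219] pointing down, gripper open.
Joint ranges: [-157.81, 157.81], [-45, 120.19], [0.68, 151.7], [-89.99, 269.99], [4.06, 180], [-164.3, 164.3]. Speed limits (degrees/s): [127.2, 127.2, 159.86, 180, 180, 180].

INTERFACE

Orientations are given as [roll, pitch, yaw] about the fixed x, y, z axes, in that order (R = Rz(yaw) Ry(pitch) Rx(roll)).
In Python, from workcell import sensors, eyes, close_job gives the robot as it stands.
- The arm moves only by the tool step_arm, never from a script. Its argument "steps" is a list of rows, each a list of 5 numbers: the opening, from -1 (shut) to 1 (fully open), then the shift along the tool's x, y, z normalised to -1 to 1, where 1 is 20 mm, then the turn about the tool's z normalised to -1 to 1, where 1 is 4 degrees. In form: [[gripper, tx, ty, tz, spin], ...]. A call has 1 to 5 rows; each row shifts and turns the commanded pose from where the row before left it, along the tool's axes as they then stand; what a row does not reach is not made up. A row lasts 1/8 s, in which the tool goes at most 62.5 mm and 10.7 degrees, less where a joint would pass 70% of its speed; a pose out of reach is approached as far as the arm can. A call with a number of a shift or a turn outside -1 to 1 is refused whole. A call with a gripper value outside its range is refused whole. The fingers move at their own pace and stop on an object; "newtons" is the grip in N (left out, the last holds). Time passes only in rows, so rows that do not move let the fingers close. It gives the time, the measured TCP pose, the force, the opening and the grip force at its end, in the units of the state.
- sensors.observe(): the state, without advancing time (a new reading comes with each control period).
- eyes.snapshot(name): name is "side" or "top" or "wrist"; returns the picture (400x640x3 uint8, red, green, blue); there is no depth.
- eyes.camera_info(name): a dict with "K" (3x3 intrinsics, pixels), "R" (3x3) and "t" (3): a world point X has camera coordinates R X + t. Camera axes: x right, y down, z forward; pixel columns grow to the right and rows downward; lengths in m; the calibration is good to about 2 mm. A picture is of the moment at which its call begins: read the wrist's pose just before it. camera_info takes no time and is no camera call; for the wrist camera it gives the pose at the moment of the call.
- close_job(): hands the job in; it is judged then, once.
The state is a dict: "clock": time; "joint_positions": joint angles; "qd": joint speeds; "tau": joint torques, N m; "ee_pos": TCP position; "tcp_rot": TCP orientation; "force": force on the tool from outside, world axes, zero at the start; "wrist_torque": the same for the moment, N m; "grip_width": opening from 0.0 (shut) to 1.0 (fully open); "gripper_force": force on a finger pad.
Only numpy, scipy, OpenCV 4.12 (cv2) and the standard library are available. Lean on these libraries where they do the work, as an engineer would, in place of code of your own. Each camera call takes 0.05 s, during which the arm holds its last target. There are 200 camera calls.

TASK

The shuttle with the LED board on the soldering slide is locked at the right-hand end by the spring bolt with the red ball knob. Draw the bolt out towards the robot and swing its knob all the way over to the left into the rest notch, so that it stays out by itself when you let go; then push the shuttle steadily, without slamming it, all the way to the left against its stop. Leave the bolt parked and do not disturb the other things on the bench.

Things in the scene. Friction and masses are not known exactly. Their poses are not given: they have to be found in the camera images.
- fixture: Soldering slide: aluminium base plate 300 x 460 x 12 mm, fixed. Origin: centre of its underside, on the bench; x points away from the robot, y to the left along its two rails, z up. The shuttle on it has a 180 mm long plate (top 48 mm above the bench) and a front skirt up to 72 mm; stop blocks at both ends are 48 mm high. The latch is in front of the shuttle, towards the robot.
- knob (a point): Centre of the bolt's red ball knob, 25 mm in diameter, at first 110 mm above the bench, straight above the bolt's axis, on an 8 mm steel stem, 55 mm from that axis. Swung over to the left (80 degrees) it ends 54 mm left of the axis, 65 mm above the bench. The point's x axis stays parallel to the fixture's x.
- bolt_axis (a point): Fixed point on the bolt's axis (parallel to fixture x, 55 mm above the bench), below the knob's home place. Round it is the dark square latch housing, 34 mm wide, 87 mm long, top 72 mm above the bench, with a straight slot on top for the stem. One rest notch, 12 mm wide along the axis, is cut from the slot over the left (+y) edge; elsewhere the stem can lean only about 7 degrees.
- bolt (a joint): Draw of the bolt towards the robot (fixture -x), m: 0 home, pin 13 mm deep in the shuttle's skirt; 0.046 hard end. A spring pulls it home, 6 N at 0, 14 N at 0.046. The fitter clamped the housing anywhere, so the notch's middle lies at 0.020 to 0.038 of draw, not in these readings: look or feel for it. Let go in the notch, it springs forward against its front wall and stays.
- bolt_lever (a joint): Swing of the knob about the bolt's axis, rad: 0 upright, growing as the ball goes over to the left (fixture +y), hard end 1.40. Possible beyond 0.13 only with the stem in the notch. No spring on this swing: the notch wall rubs a little, and the knob stays where it is left once it is over.
- shuttle (a joint): Travel of the shuttle to the left (fixture +y), m: 0 at the right, where the bolt locks it (1 mm of play), 0.200 against the left stop. It needs 3 N to move, about 1 N more for each 0.1 m/s, and stays where it is left.
- push_bar (a point): Middle of the top bar of the steel bow handle across the right end of the shuttle: round bar 10 mm thick, 80 mm long along fixture x, its centre 89 mm above the bench, 41 mm above the shuttle's plate. Free on its right side, with room there for closed fingers. Moves with the shuttle.
- tweezers: Bystander: steel tweezers, 126 mm long, lying flat on the front left of the slide's base plate. Origin at the middle.
- board_tray: Bystander: black tray of white LED boards, 256 x 316 x 24 mm, on the bench to the right. Origin: centre of its underside.
- iron_stand: Bystander: blue soldering-iron stand, 110 x 75 mm, with a yellow-handled iron rising to about 210 mm and leaning towards its +x, at the left. Origin: centre of its underside.
- solder_spool: Bystander: grey solder spool, 62 mm in diameter, 46 mm high, on the bench beside the slide. Origin: centre of its underside.
- pen_box: Bystander: green pen box, 50 x 50 x 85 mm, pens up to 155 mm, on the bench beside the slide. Origin: centre of its underside.
- flux_bottle: Bystander: amber flux bottle, 44 mm in diameter, 100 mm high, on the bench beside the slide. Origin: centre of its underside.
- screwdriver: Bystander: orange screwdriver, 170 mm long, lying on the bench in front of the slide, to the left. Origin near its middle.

How it is judged:
By the outcome, as a careful person would: the job done as asked, in the order asked, and still so for the second after the job is handed in, with the robot touching nothing.
It also fails if it takes over 61 s, if anything falls off the work surface, if the arm or the gripper's body presses on something with over 40 N, if the wrist force passes 120 N, or if a joint passes its speed limit or range.

## Working session

There is one attempt and no reset: what is moved stays moved. The work goes in short steps, Python scripts to look and compute and a tool call to move; the robot and the scene stay as the last step left them, time stands still between calls to the robot, and variables do not carry over. Pictures are saved under pics/ and viewed, at most 10 in all, crops included, and the job is handed in when it is done.

Besides the shell and the picture viewer there is one more tool, called after "Emit:" in YAML: its name, and indented under it one key for each argument. step_arm: Moves the arm, as the interface text tells. Scaled input: -1 to 1 covers 20 mm each way for a shift and 4 degrees each way for a turn. Its arguments: {"type":"object","properties":{"steps":{"type":"array","items":{"type":"array","items":{"type":"number","minimum":-1,"maximum":1}}},"newtons":{"type":"number"}},"required":["steps"]}

```bash
mkdir -p pics; cat > h.py <<'E'
import numpy as np, cv2
from workcell import sensors, eyes
def snap(n,f):
    im=np.array(eyes.snapshot(n)); cv2.imwrite('pics/'+f,im[:,:,::-1]); return im
def ray(n,u,v,c=None):
    c=c or eyes.camera_info(n); K,R,t=[np.array(c[k]) for k in('K','R','t')]
    return -R.T@t, R.T@np.linalg.inv(K)@np.array([u,v,1.])
def plane(n,u,v,z,c=None):
    o,d=ray(n,u,v,c); return o+d*(z-o[2])/d[2]
def proj(n,X,c=None):
    c=c or eyes.camera_info(n); p=np.array(c['K'])@(np.array(c['R'])@np.array(X)+np.array(c['t'])); return p[:2]/p[2]
def tri(a,b):
    (o1,d1),(o2,d2)=a,b
    A=np.stack([d1,-d2],1); s=np.linalg.lstsq(A,o2-o1,rcond=None)[0]
    p,q=o1+s[0]*d1,o2+s[1]*d2; return (p+q)/2,np.linalg.norm(p-q)
def red(im):
    h=cv2.cvtColor(im,cv2.COLOR_RGB2HSV); m=(((h[...,0]<6)|(h[...,0]>174))&(h[...,1]>150)&(h[...,2]>70)).astype(np.uint8)
    n,l,s,c=cv2.connectedComponentsWithStats(m); return [(s[i].tolist(),c[i].round(1).tolist()) for i in range(1,n) if s[i][4]>25]
E
python3 - <<'E'
from h import *
a=snap('top','top0.png'); b=snap('side','side0.png')
print(red(a),red(b)); s=sensors.observe(); print(s)
cv2.imwrite('pics/both.png',cv2.resize(np.vstack([a,b])[:,:,::-1],(480,600)))
E
```

```text
[([314, 147, 5, 8, 28], [315.8, 150.9]), ([310, 202, 8, 8, 54], [313.4, 205.7])] [([138, 145, 10, 9, 60], [142.5, 148.6]), ([333, 194, 6, 7, 31], [335.5, 197.1])]
{'clock': 0.1, 'joint_positions': array([ 6.50545486e+01,  2.01222970e+01,  9.46722469e+01, -8.97967446e-04,
        6.52657853e+01, -4.84817127e+00]), 'qd': array([ 0.02909545, -0.11288769, -0.14641311, -0.08160461,  0.07196587,
        0.03867871]), 'tau': array([ 1.51376047e-03, -4.98028064e+01, -2.85702449e+01,  7.00237392e-02,
        2.38715310e-02, -1.39041495e-05]), 'ee_pos': array([0.18884766, 0.51623797, 0.21815213]), 'tcp_rot': array([-1.79939818e+02, -4.28649486e-03,  1.59903094e+02]), 'force': array([0.57702468, 0.74134602, 0.46558023]), 'wrist_torque': array([-0.01067523, -0.03121501, -0.00123838]), 'gripper_force': 0.0, 'grip_width': 1.0004937819741835}
```

View pics/top0.png

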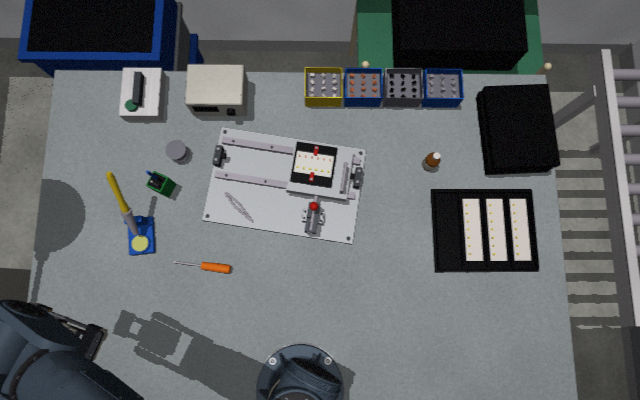

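View pics/side0.png

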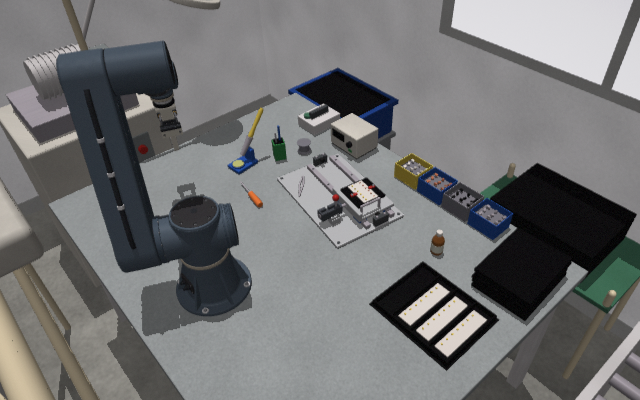

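The top view shows the slide with corners at about (222,129), (367,150), (352,243) and (204,220). The red knob is at (313,206) in the top view and (335,197) in the side view, and the handle is near (350,178).

```bash
python3 - <<'E'
from h import *
P=[plane('top',u,v,.012)[:2] for u,v in((222,129),(367,150),(352,243),(204,220))]
print(np.round(P,3), np.mean(P,0))
for a,b in((1,0),(2,3)): d=P[b]-P[a]; print(np.linalg.norm(d),np.degrees(np.arctan2(-d[0],d[1])))
for a,b in((2,1),(3,0)): d=P[b]-P[a]; print(np.linalg.norm(d),np.degrees(np.arctan2(d[1],d[0])))
print(plane('top',313.4,205.7,.11),tri(ray('top',313.4,205.7),ray('side',335.5,197.1)))
c=eyes.camera_info('wrist'); s=sensors.observe()
from scipy.spatial.transform import Rotation as Ro
Rt=Ro.from_euler('xyz',s['tcp_rot'],degrees=True).as_matrix()
R,t=np.array(c['R']),np.array(c['t']); print('cam in tool',Rt.T@(-R.T@t-s['ee_pos']),'\n',Rt.T@R.T,'\n',Rt,c['K'])
E
```

```text
[[ 0.771  0.252]
 [ 0.705 -0.203]
 [ 0.414 -0.152]
 [ 0.483  0.294]] [0.59330901 0.04766968]
0.4592316300855521 -8.213630717829387
0.451299373773844 -8.714741750936593
0.2955209038961904 -9.814491802546794
0.29145869079847475 -8.273854008903314
[ 0.50997645 -0.03604812  0.11      ] (array([ 0.51045636, -0.03619834,  0.10870122]), np.float64(0.0005719196024957406))
cam in tool [ 0.0732306  -0.00057237 -0.16708595] 
 [[ 5.05786259e-04 -9.63454280e-01 -2.67872346e-01]
 [ 9.99999815e-01  3.96465170e-04  4.62198139e-04]
 [-3.39104721e-04 -2.67872530e-01  9.63454302e-01]] 
 [[-9.39112804e-01  3.43608723e-01 -4.31178347e-04]
 [ 3.43608986e-01  9.39112316e-01 -9.60719053e-04]
 [ 7.48134486e-05 -1.05038032e-03 -9.99999446e-01]] [[355.6416032    0.         321.72231521]
 [  0.         355.6416032  200.24165622]
 [  0.           0.           1.        ]]
```

```bash
cat >> h.py <<'E'
def plan(tgt,psi,n,g=1.,hold=None):
    s=sensors.observe(); p=np.array(s['ee_pos']); a=s['tcp_rot'][2]; d=(np.array(tgt)-p)/n
    da=(a-psi+180)%360-180; out=[]
    for i in range(n):
        sp=np.clip(da/4,-1,1); da-=sp*4
        r=np.radians(a); tx=d[0]*np.cos(r)+d[1]*np.sin(r); ty=d[0]*np.sin(r)-d[1]*np.cos(r)
        out.append([g]+[round(float(v),2) for v in (tx/.02,ty/.02,-d[2]/.02,sp)]); a-=sp*4
    for i in range(0,n,5): print(out[i:i+5])
E
python3 -c "
from h import *
plan([.50,-.03,.22],81.5,34)"
```

```text
[[1.0, -0.71, -0.6, -0.0, 1.0], [1.0, -0.75, -0.55, -0.0, 1.0], [1.0, -0.78, -0.49, -0.0, 1.0], [1.0, -0.81, -0.44, -0.0, 1.0], [1.0, -0.84, -0.38, -0.0, 1.0]]
[[1.0, -0.87, -0.32, -0.0, 1.0], [1.0, -0.89, -0.26, -0.0, 1.0], [1.0, -0.9, -0.2, -0.0, 1.0], [1.0, -0.91, -0.13, -0.0, 1.0], [1.0, -0.92, -0.07, -0.0, 1.0]]
[[1.0, -0.92, -0.0, -0.0, 1.0], [1.0, -0.92, 0.06, -0.0, 1.0], [1.0, -0.92, 0.12, -0.0, 1.0], [1.0, -0.91, 0.19, -0.0, 1.0], [1.0, -0.89, 0.25, -0.0, 1.0]]
[[1.0, -0.87, 0.31, -0.0, 1.0], [1.0, -0.85, 0.37, -0.0, 1.0], [1.0, -0.82, 0.43, -0.0, 1.0], [1.0, -0.79, 0.49, -0.0, 1.0], [1.0, -0.75, 0.54, -0.0, 0.6]]
[[1.0, -0.73, 0.57, -0.0, 0.0], [1.0, -0.73, 0.57, -0.0, 0.0], [1.0, -0.73, 0.57, -0.0, 0.0], [1.0, -0.73, 0.57, -0.0, 0.0], [1.0, -0.73, 0.57, -0.0, 0.0]]
[[1.0, -0.73, 0.57, -0.0, 0.0], [1.0, -0.73, 0.57, -0.0, 0.0], [1.0, -0.73, 0.57, -0.0, 0.0], [1.0, -0.73, 0.57, -0.0, 0.0], [1.0, -0.73, 0.57, -0.0, 0.0]]
[[1.0, -0.73, 0.57, -0.0, 0.0], [1.0, -0.73, 0.57, -0.0, 0.0], [1.0, -0.73, 0.57, -0.0, 0.0], [1.0, -0.73, 0.57, -0.0, 0.0]]
```

Emit:
step_arm:
  steps:
    - [0,-0.7,-0.6,0,1]
    - [0,-0.75,-0.55,0,1]
    - [0,-0.8,-0.5,0,1]
    - [0,-0.8,-0.45,0,1]
    - [0,-0.85,-0.4,0,1]

```text
clock: 0.72
ee_pos: [0.2346, 0.4345, 0.2184]
tcp_rot: [-180.0, 0.0, 139.7]
force: [0.5, 0.5, -0.5]
grip_width: 0.525
gripper_force: 0.0
```

Emit:
step_arm:
  steps:
    - [0,-0.85,-0.3,0,1]
    - [0,-0.9,-0.25,0,1]
    - [0,-0.9,-0.2,0,1]
    - [0,-0.9,-0.15,0,1]
    - [0,-0.9,-0.05,0,1]

```text
clock: 1.35
ee_pos: [0.2805, 0.3549, 0.2187]
tcp_rot: [180.0, -0.0, 119.6]
force: [0.8, -0.6, -0.2]
grip_width: 0.501
gripper_force: 0.0
```

Emit:
step_arm:
  steps:
    - [0,-0.9,0,0,1]
    - [0,-0.9,0.05,0,1]
    - [0,-0.9,0.1,0,1]
    - [0,-0.9,0.2,0,1]
    - [0,-0.9,0.25,0,1]

```text
clock: 1.98
ee_pos: [0.3252, 0.2754, 0.2187]
tcp_rot: [180.0, -0.0, 99.6]
force: [-0.8, 0.3, -0.5]
grip_width: 0.501
gripper_force: 0.0
```

Emit:
step_arm:
  steps:
    - [0,-0.85,0.3,0,1]
    - [0,-0.85,0.35,0,1]
    - [0,-0.8,0.45,0,1]
    - [0,-0.8,0.5,0,1]
    - [0,-0.75,0.55,0,0.6]

```text
clock: 2.6
ee_pos: [0.3709, 0.1954, 0.2187]
tcp_rot: [180.0, -0.0, 81.3]
force: [-0.4, 1.0, -0.3]
grip_width: 0.499
gripper_force: 0.0
```

Emit:
step_arm:
  steps:
    - [0,-0.75,0.55,0,0]
    - [0,-0.75,0.55,0,0]
    - [0,-0.75,0.55,0,0]
    - [0,-0.75,0.55,0,0]
    - [0,-0.75,0.55,0,0]

```text
clock: 3.22
ee_pos: [0.4141, 0.113, 0.2187]
tcp_rot: [180.0, 0.0, 81.4]
force: [0.3, 0.2, 0.3]
grip_width: 0.497
gripper_force: 0.0
```

Emit:
step_arm:
  steps:
    - [0,-0.75,0.6,0,0]
    - [0,-0.75,0.6,0,0]
    - [0,-0.75,0.6,0,0]
    - [0,-0.75,0.6,0,0]
    - [0,-0.75,0.6,0,0]

```text
clock: 3.85
ee_pos: [0.4626, 0.03, 0.2187]
tcp_rot: [180.0, -0.0, 81.4]
force: [0.1, -0.1, -0.8]
grip_width: 0.495
gripper_force: 0.0
```

Emit:
step_arm:
  steps:
    - [0,-0.75,0.6,0,0]
    - [0,-0.75,0.6,0,0]
    - [0,-0.7,0.6,0,0]
    - [0,0,0,0,0]

```text
clock: 4.35
ee_pos: [0.4918, -0.0186, 0.2185]
tcp_rot: [-180.0, 0.0, 81.4]
force: [0.2, 0.1, -0.8]
grip_width: 0.499
gripper_force: 0.0
```

```bash
python3 - <<'E'
from h import *
s=sensors.observe(); c=eyes.camera_info('wrist'); a=snap('wrist','w1.png'); print(red(a),s['ee_pos'],s['tcp_rot'],s['clock'],s['qd'].round(1))
E
```

```text
[([433, 172, 30, 14, 285], [449.3, 177.9]), ([521, 173, 32, 13, 298], [533.8, 178.6]), ([333, 202, 30, 30, 651], [347.5, 216.5])] [ 0.4917614  -0.01864611  0.21845779] [-1.79991434e+02  2.21015794e-03  8.14227880e+01] 4.35 [ 1.5 -1.   1.4  0.2  0.1  1. ]
```

View pics/w1.png

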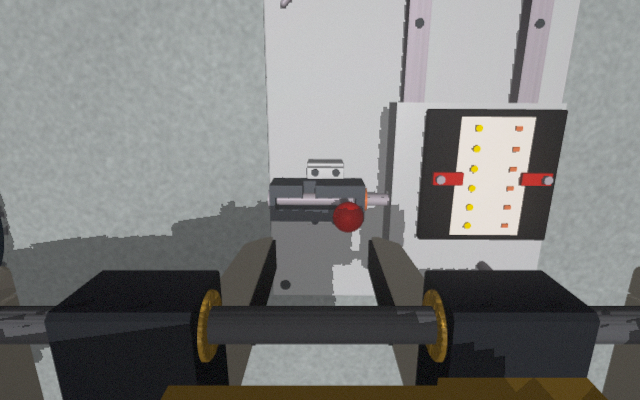

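The wrist view shows the knob at (347,216). The housing spans columns 270–365 with its top at rows 180–205, and a notch appears near (309,188) in the left wall. I'll zoom in to measure it.

```bash
python3 - <<'E'
from h import *
a=cv2.imread('pics/w1.png'); cv2.imwrite('pics/w1z.png',cv2.resize(a[160:240,255:400],None,fx=5,fy=5,interpolation=cv2.INTER_NEAREST))
c=eyes.camera_info('wrist')
th=np.radians(-8.55); X=np.array([np.cos(th),np.sin(th),0]);Y=np.array([-np.sin(th),np.cos(th),0])
k=plane('wrist',347.5,216.5,.110,c); print('knob',k)
g=cv2.cvtColor(a,cv2.COLOR_BGR2GRAY)
for v in (183,186,189,192): print(v,g[v,296:322])
for u in(270,304,309,315,365): q=plane('wrist',u,184,.072,c); print(u,(q-k)@X,(q-k)@Y)
# skirt edge left, right and rail angle
q1=plane('wrist',387,104,.072,c);q2=plane('wrist',387,230,.072,c);print((q1-k)@X,(q2-k)@X)
r1=plane('wrist',265,10,.012,c);r2=plane('wrist',273,280,.012,c);d=r1-r2;print('yaw',np.degrees(np.arctan2(-d[0],d[1])))
E
```

```text
knob [ 0.51050569 -0.03776356  0.11      ]
183 [ 59  57  59  61  55  57  53  78  93  99  99  99  99 101  98 102  98 101
 100  86  66  56  59  59  61  58]
186 [101 100 102 101 100  98  72  67  91  99 101  98  97  98  98  99  94  99
 101  92  96  97  97  99  97  98]
189 [ 98  98  99  94  99  96  71  70  92  98  98 100  95  98 100  97 100  96
  74  78  96  97  98  95  96  98]
192 [ 99  98  97  96  93  96  73  74  94  98  99 101  98  98  98  96 100  96
  77  83  92  98  99  96  96  96]
270 -0.06770885166903011 0.018400955843980056
304 -0.03699741696081458 0.018415711051525032
309 -0.032480901416981935 0.0184178809965264
315 -0.02706103941052832 0.018420484951357254
365 0.018106316645940094 0.0184421854586505
0.03452483623450804 0.040167970196461955
yaw -9.080308330202067
```

View pics/w1z.png

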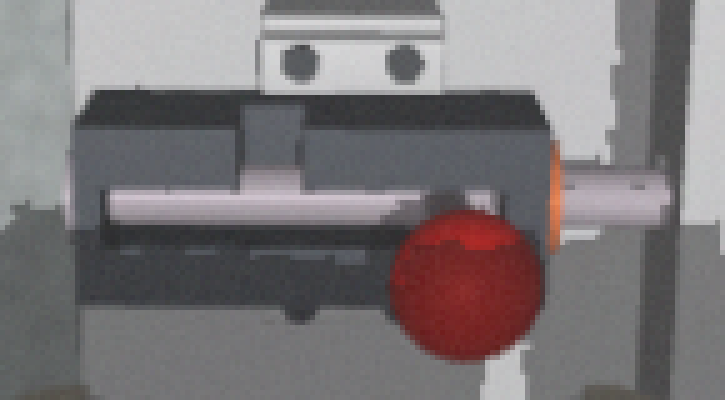

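Emit:
step_arm:
  steps:
    - [0,-0.4,0.55,0.5,0]
    - [0,-0.4,0.5,0.8,0]
    - [0,0,0,0.9,0]
    - [0,0,0,0.9,0]
    - [0,0,0,0.9,0]
  newtons: 30

```text
clock: 5.03
ee_pos: [0.5096, -0.0369, 0.1368]
tcp_rot: [-179.9, 0.0, 81.5]
force: [-0.5, 0.1, -0.1]
grip_width: 0.501
gripper_force: 0.0
```

Emit:
step_arm:
  steps:
    - [0,0,0,0.9,0]
    - [0,0,0,0.9,0]
    - [0,0,0,0.4,0]
    - [0,0,0,0,0]

```text
clock: 5.52
ee_pos: [0.5094, -0.0367, 0.0939]
tcp_rot: [-179.9, -0.0, 81.5]
force: [0.3, 0.6, -0.1]
grip_width: 0.5
gripper_force: 0.0
```

```bash
python3 - <<'E'
from h import *
s=sensors.observe(); c=eyes.camera_info('wrist'); a=snap('wrist','w2.png'); r=red(a);print(r,s['ee_pos'],s['force'])
print(proj('wrist',s['ee_pos']+[0,0,.0125],c), [plane('wrist',*q[1],.11,c) for q in r])
E
```

```text
[([465, 187, 50, 22, 778], [492.0, 197.2]), ([607, 188, 33, 22, 650], [624.1, 199.1]), ([298, 243, 53, 54, 2231], [323.6, 269.6])] [ 0.50943459 -0.03668962  0.09391419] [ 0.34911703  0.62653285 -0.09452408]
[319.7883751  262.31962069] [array([ 0.58919248, -0.0152795 ,  0.11      ]), array([ 0.64664131, -0.02469895,  0.11      ]), array([ 0.51091434, -0.03892669,  0.11      ])]
```

View pics/w2.png

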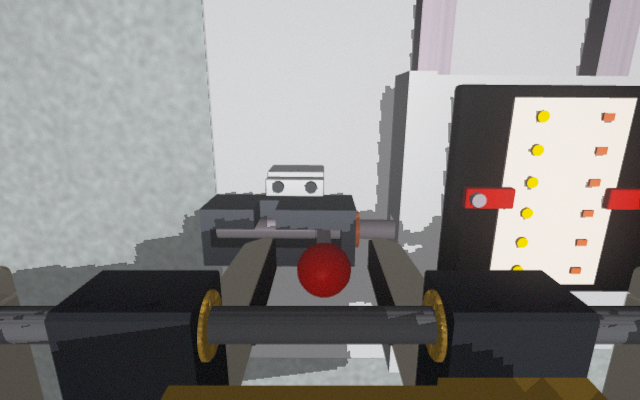

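The ball at (324,270) is between the open fingers and about 2 mm off centre. I'll correct that and grip.

Emit:
step_arm:
  steps:
    - [-1,-0.1,0.06,0,0]
    - [-1,0,0,0,0]
    - [-1,0,0,0,0]
    - [-1,0,0,0,0]
  newtons: 30

```text
clock: 6.08
ee_pos: [0.5103, -0.0387, 0.0949]
tcp_rot: [-180.0, 0.0, 81.5]
force: [-3.5, 0.9, 5.6]
grip_width: 0.253
gripper_force: 30.0
```

Emit:
step_arm:
  steps:
    - [-1,0,-0.4,0,0]
    - [-1,0,-0.4,0,0]
    - [-1,0,-0.4,0,0]
    - [-1,0,-0.4,0,0]
    - [-1,0,0,0,0]

```text
clock: 6.7
ee_pos: [0.4808, -0.0343, 0.0952]
tcp_rot: [179.7, -0.0, 81.5]
force: [10.5, -0.2, -6.9]
grip_width: 0.256
gripper_force: 30.0
```

```bash
python3 - <<'E'
from h import *
s=sensors.observe(); c=eyes.camera_info('wrist'); a=snap('wrist','w3.png'); r=red(a);print(s['ee_pos'],s['force'])
print([(q,plane('wrist',*q[1],.11,c)) for q in r if q[1][1]>220])
E
```

```text
[ 0.48081716 -0.0342642   0.09515207] [10.47666955 -0.23745796 -6.86519502]
[(([297, 238, 51, 54, 2200], [322.7, 264.2]), array([ 0.48210955, -0.03431385,  0.11      ]))]
```

View pics/w3.png

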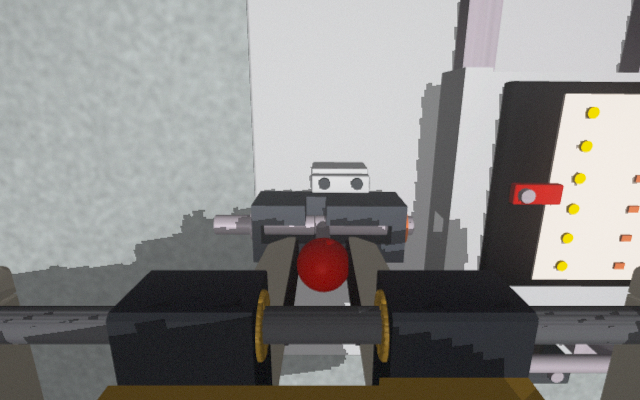

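The stem is at about column 322 and the notch spans about 307–327, with its middle near 316. The bolt needs roughly 2.5 mm more draw, then I can start the swing.

Emit:
step_arm:
  steps:
    - [-1,0,-0.13,0,0]
    - [-1,0.25,0,0,0]
    - [-1,0.2,0,0.03,0]
    - [-1,0.2,0,0.04,0]

```text
clock: 7.25
ee_pos: [0.4812, -0.0214, 0.0943]
tcp_rot: [179.6, 0.0, 81.5]
force: [9.7, -2.7, -1.0]
grip_width: 0.254
gripper_force: 30.0
```

The lever passed 13° at low force, so the stem is in the notch. Next I follow the arc.

Emit:
step_arm:
  steps:
    - [-1,0.5,0,0.18,0]
    - [-1,0.42,0,0.24,0]
    - [-1,0.37,0,0.31,0]
    - [-1,0.31,0,0.37,0]

```text
clock: 7.75
ee_pos: [0.4861, 0.0109, 0.0724]
tcp_rot: [179.5, -0.0, 81.5]
force: [9.5, -1.8, 2.7]
grip_width: 0.254
gripper_force: 30.0
```

Emit:
step_arm:
  steps:
    - [-1,0.24,0,0.41,0]
    - [-1,0.16,0,0.45,0]
    - [-1,0.05,0,0.24,0]
    - [-1,0,0,0,0]

```text
clock: 8.25
ee_pos: [0.4875, 0.0198, 0.0502]
tcp_rot: [179.6, -0.1, 81.5]
force: [10.1, 0.5, 2.5]
grip_width: 0.255
gripper_force: 30.0
```

```bash
python3 - <<'E'
from h import *
s=sensors.observe(); c=eyes.camera_info('wrist'); a=snap('wrist','w4.png'); r=red(a);print(s['ee_pos'],s['force'])
print([(q,plane('wrist',*q[1],.065,c)) for q in r if q[1][1]>220])
E
```

```text
[0.48745894 0.01981452 0.05015724] [10.12639559  0.49861411  2.48281774]
[(([296, 245, 53, 55, 2258], [322.9, 272.8]), array([0.48816862, 0.01538778, 0.065     ]))]
```

View pics/w4.png

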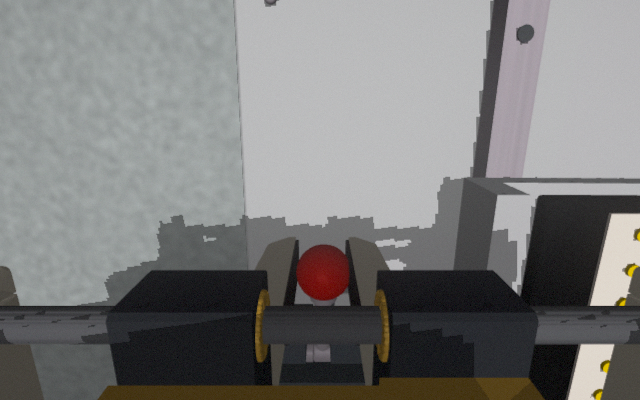

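The ball is over to the left, at (323,273). I'll press lightly to the hard end, ease forward onto the notch wall, and let go.

Emit:
step_arm:
  steps:
    - [-1,0,0,0.12,0]
    - [-1,0,0.1,0.08,0]
    - [-1,0,0.1,0,0]

```text
clock: 8.68
ee_pos: [0.4883, 0.0198, 0.0454]
tcp_rot: [180.0, -0.0, 81.5]
force: [-3.5, 7.6, 4.1]
grip_width: 0.251
gripper_force: 30.0
```

Emit:
step_arm:
  steps:
    - [-0.4,0,0,0,0]
    - [-0.2,0,0,0,0]
    - [0,0,0,0,0]

```text
clock: 9.05
ee_pos: [0.4882, 0.0191, 0.0452]
tcp_rot: [180.0, 0.0, 81.5]
force: [0.6, 0.5, 0.4]
grip_width: 0.46
gripper_force: 0.0
```

```bash
python3 - <<'E'
from h import *
s=sensors.observe(); c=eyes.camera_info('wrist'); a=snap('wrist','w5.png'); r=red(a);print(s['ee_pos'],s['force'])
print([(q,plane('wrist',*q[1],.065,c)) for q in r if q[1][1]>220])
E
```

```text
[0.48823581 0.01908236 0.04522331] [0.56427913 0.45015716 0.42873156]
[(([295, 243, 54, 55, 2273], [321.6, 270.5]), array([0.48896419, 0.01837267, 0.065     ]))]
```

Emit:
step_arm:
  steps:
    - [0,0,0,-0.6,0]
    - [0,0,0,-1,0]
    - [0,0,0,-1,0]
    - [0,0,0,-1,0]
    - [0,0,0,-1,0]

```text
clock: 9.72
ee_pos: [0.4883, 0.0191, 0.1387]
tcp_rot: [180.0, -0.0, 81.5]
force: [0.2, -0.1, -0.1]
grip_width: 0.501
gripper_force: 0.0
```

Emit:
step_arm:
  steps:
    - [-1,0,0,-1,0]
    - [-1,-0.8,0.4,-1,0]
    - [-1,-1,0.5,-0.5,0]
    - [-1,-1,0.5,0,0]
    - [-1,-1,0.5,0,0]

```text
clock: 10.35
ee_pos: [0.5148, -0.0623, 0.1883]
tcp_rot: [179.9, 0.0, 81.5]
force: [-0.7, -0.6, -0.3]
grip_width: 0.027
gripper_force: 0.0
```

Emit:
step_arm:
  steps:
    - [-1,-1,0.5,0,0]
    - [-1,-1,0.5,0,0]
    - [-1,-1,0.5,0,0]
    - [-1,0,0,0,0]

```text
clock: 10.85
ee_pos: [0.5357, -0.1268, 0.1871]
tcp_rot: [-180.0, 0.0, 81.4]
force: [-0.2, -0.4, 0.7]
grip_width: 0.005
gripper_force: 0.0
```

```bash
python3 - <<'E'
from h import *
s=sensors.observe(); c=eyes.camera_info('wrist'); a=snap('wrist','w6.png'); print(s['ee_pos'],s['clock'],plane('top',350,178,.089))
E
```

```text
[ 0.53572    -0.12678285  0.18708731] 10.85 [ 0.59614345 -0.14217837  0.089     ]
```

View pics/w6.png

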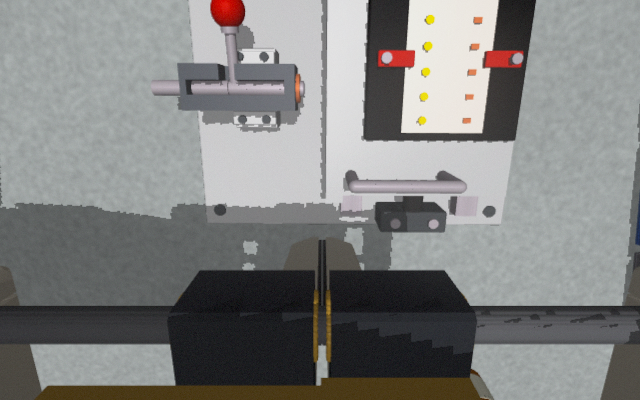

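The bolt is parked with its stem in the notch. The push bar runs from (350,185) to (465,187), and a stop block sits just beyond it.

```bash
python3 - <<'E'
from h import *
s=sensors.observe(); c=eyes.camera_info('wrist'); p=s['ee_pos']; b=plane('wrist',407,187,.089,c)
r=np.radians(81.45); X=np.array([np.cos(r),np.sin(r),0]);Y=np.array([np.sin(r),-np.cos(r),0])
print(b,(b-p)@X,(b-p)@Y)
E
```

```text
[ 0.60242394 -0.12539228  0.089     ] 0.01045092983120524 0.06624448578127218
```

Emit:
step_arm:
  steps:
    - [-1,-0.6,1,0,0]
    - [-1,-0.6,1,0,0]
    - [-1,0,1,0.5,0]
    - [-1,0,0.3,0.8,0]
    - [-1,0,0,1,0]

```text
clock: 11.52
ee_pos: [0.5969, -0.1582, 0.1401]
tcp_rot: [-180.0, -0.0, 81.5]
force: [0.6, -0.3, -0.6]
grip_width: 0.004
gripper_force: 0.0
```

Emit:
step_arm:
  steps:
    - [-1,0,0,1,0]
    - [-1,0,0,1,0]
    - [-1,0,0,0.9,0]
    - [-1,0,0,0.4,0]
    - [-1,0,0,0,0]

```text
clock: 12.15
ee_pos: [0.5969, -0.1587, 0.0749]
tcp_rot: [-180.0, -0.0, 81.5]
force: [0.1, -0.4, 0.6]
grip_width: 0.007
gripper_force: 0.0
```

Emit:
step_arm:
  steps:
    - [-1,0.3,0,0,0]
    - [-1,0.2,0,0,0]
    - [-1,0.15,0,0,0]
    - [-1,0.15,0,0,0]

```text
clock: 12.65
ee_pos: [0.5996, -0.1428, 0.0754]
tcp_rot: [180.0, 0.0, 81.5]
force: [0.5, 0.6, 0.3]
grip_width: 0.006
gripper_force: 0.0
```

Emit:
step_arm:
  steps:
    - [-1,0.1,0,0,0]
    - [-1,0.1,0,0,0]
    - [-1,0.1,0,0,0]
    - [-1,0.15,0,0,0]
    - [-1,0.2,0,0,0]

```text
clock: 13.28
ee_pos: [0.6015, -0.1303, 0.0752]
tcp_rot: [180.0, 0.0, 81.5]
force: [-0.5, -2.7, -0.0]
grip_width: 0.004
gripper_force: 1.7
```

Emit:
step_arm:
  steps:
    - [-1,0.25,0,0,0]
    - [-1,0.3,0,0,0]
    - [-1,0.3,0,0,0]
    - [-1,0.3,0,0,0]
    - [-1,0.3,0,0,0]

```text
clock: 13.9
ee_pos: [0.606, -0.1011, 0.0753]
tcp_rot: [180.0, 0.0, 81.5]
force: [1.5, -3.5, -1.1]
grip_width: 0.005
gripper_force: 1.7
```

Emit:
step_arm:
  steps:
    - [-1,0.3,0,0,0]
    - [-1,0.3,0,0,0]
    - [-1,0.3,0,0,0]
    - [-1,0.3,0,0,0]
    - [-1,0.3,0,0,0]

```text
clock: 14.52
ee_pos: [0.6102, -0.0715, 0.0753]
tcp_rot: [180.0, 0.0, 81.5]
force: [2.5, -4.3, -0.0]
grip_width: 0.007
gripper_force: 1.7
```

Emit:
step_arm:
  steps:
    - [-1,0.3,0,0,0]
    - [-1,0.3,0,0,0]
    - [-1,0.3,0,0,0]
    - [-1,0.3,0,0,0]
    - [-1,0.3,0,0,0]

```text
clock: 15.15
ee_pos: [0.6146, -0.0418, 0.0752]
tcp_rot: [-180.0, -0.0, 81.5]
force: [2.1, -3.2, 0.5]
grip_width: 0.005
gripper_force: 1.7
```

Emit:
step_arm:
  steps:
    - [-1,0.3,0,0,0]
    - [-1,0.3,0,0,0]
    - [-1,0.3,0,0,0]
    - [-1,0.3,0,0,0]
    - [-1,0.3,0,0,0]

```text
clock: 15.78
ee_pos: [0.619, -0.0121, 0.0752]
tcp_rot: [-180.0, 0.0, 81.5]
force: [2.2, -3.8, 0.6]
grip_width: 0.002
gripper_force: 1.7
```

Emit:
step_arm:
  steps:
    - [-1,0.3,0,0,0]
    - [-1,0.3,0,0,0]
    - [-1,0.3,0,0,0]
    - [-1,0.3,0,0,0]
    - [-1,0.3,0,0,0]

```text
clock: 16.4
ee_pos: [0.6235, 0.0175, 0.0752]
tcp_rot: [-180.0, 0.0, 81.5]
force: [2.9, -3.7, 0.9]
grip_width: 0.005
gripper_force: 1.7
```

Emit:
step_arm:
  steps:
    - [-1,0.3,0,0,0]
    - [-1,0.3,0,0,0]
    - [-1,0.3,0,0,0]
    - [-1,0.25,0,0,0]
    - [-1,0.2,0,0,0]

```text
clock: 17.02
ee_pos: [0.6274, 0.0442, 0.0752]
tcp_rot: [-180.0, 0.0, 81.5]
force: [2.4, -3.6, -0.1]
grip_width: 0.002
gripper_force: 1.7
```

Emit:
step_arm:
  steps:
    - [-1,0.15,0,0,0]
    - [-1,0.12,0,0,0]
    - [-1,0.12,0,0,0]
    - [-1,0.12,0,0,0]
    - [-1,0.12,0,0,0]

```text
clock: 17.65
ee_pos: [0.6293, 0.0564, 0.0752]
tcp_rot: [180.0, 0.0, 81.5]
force: [1.5, -3.3, -1.3]
grip_width: 0.002
gripper_force: 1.6
```

Emit:
step_arm:
  steps:
    - [-1,0.1,0,0,0]
    - [-1,0.1,0,0,0]
    - [-1,0.1,0,0,0]

```text
clock: 18.02
ee_pos: [0.6298, 0.0596, 0.0753]
tcp_rot: [-180.0, 0.3, 81.5]
force: [-2.3, -28.5, 4.2]
grip_width: 0.01
gripper_force: 13.9
```

Force rose to 28 N, so this is probably the stop. I'll back off and check.

Emit:
step_arm:
  steps:
    - [-1,-0.2,0,0,0]
    - [-1,-0.5,0,0,0]
    - [-1,-0.8,0,0,0]
    - [-1,0,0,-0.8,0]
    - [-1,0,0,-1,0]

```text
clock: 18.65
ee_pos: [0.6258, 0.0326, 0.1127]
tcp_rot: [180.0, -0.0, 81.5]
force: [0.7, 0.2, 0.1]
grip_width: 0.01
gripper_force: 0.0
```

Emit:
step_arm:
  steps:
    - [-1,0,0,-1,0]
    - [-1,0,0,-1,0]
    - [-1,0,0,-1,0]
    - [-1,0,0,-1,0]
    - [-1,0,0,0,0]

```text
clock: 19.27
ee_pos: [0.6267, 0.033, 0.194]
tcp_rot: [179.8, -0.0, 81.5]
force: [-0.8, -0.8, -0.7]
grip_width: 0.006
gripper_force: 0.0
```

```bash
python3 - <<'E'
from h import *
c=eyes.camera_info('wrist'); a=snap('wrist','w7.png'); t=snap('top','t7.png'); print(red(a),red(t))
cv2.imwrite('pics/m7.png',np.vstack([cv2.resize(a,(480,300)),cv2.resize(t[100:280,100:400],(480,288))])[:,:,::-1])
E
```

```text
[([292, 10, 37, 19, 523], [312.3, 19.0]), ([400, 11, 38, 19, 509], [415.3, 20.2]), ([153, 215, 28, 27, 604], [166.4, 228.1])] []
```

View pics/m7.png

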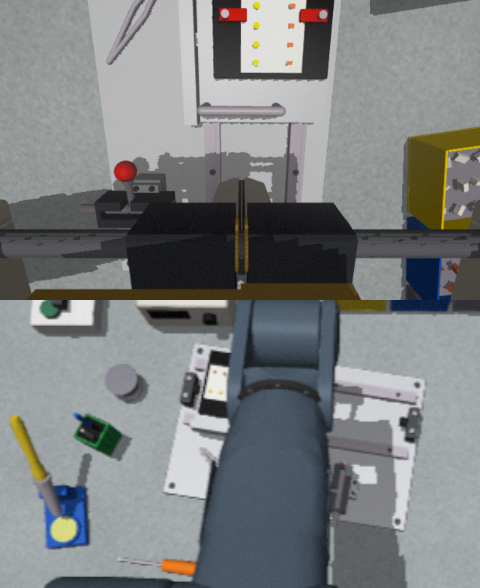

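The bar is at about (323,148) in wrist pixels, the shuttle's left end sits at the left stop block, and the knob is still parked. Now I check the travel.

```bash
python3 - <<'E'
from h import *
b=plane('wrist',323,148,.089); d=b-[.6024,-.1254,.089]; print(b,np.linalg.norm(d))
print(plane('wrist',166.4,228.1,.065))
E
```

```text
[0.63343017 0.07176594 0.089     ] 0.19959278092691063
[0.48735617 0.01980474 0.065     ]
```

The bar has travelled 0.1996 m, the shuttle is against its stop, and the robot is clear.

```bash
python3 -c "
from workcell import close_job
print(close_job())"
```

```text
the job is handed in; nothing more can be done
None
```

The job is handed in: the bolt is parked out in its rest notch to the left, the shuttle was pushed slowly to its left stop (about 200 mm measured), and the robot is clear; I saw nothing else disturbed, though the arm hid part of the last top view.

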